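# Loosen a settled vial and hold it running on the vortex mixer

## Task

Take the capped glass vial from the steel tray and, with it lifted clear of the tray, tip it over by about 45 degrees and bring it back upright, twice, to loosen what has settled. Then stand it upright in the rubber cup of the vortex mixer and press with the vial alone until the spring-loaded cup has sunk 6 mm (the mixer runs from 4 mm; from 8 mm on the cup nears its stop and cannot orbit), and keep it there for at least 3 seconds. Finish still gripping the vial and holding the cup pressed 6 mm down; press gently, and leave the other bottles, glassware and tools as they stand.

Things in the scene. Friction and masses are not known exactly. Their poses are not given: they have to be found in the camera images.
- vial: The task's vial: slim clear glass vial with pale contents and a ribbed white screw cap, 72 mm tall, 16 g; glass body 21 mm in diameter from its flat foot up to 60 mm, cap 23 mm in diameter from 60 to 72 mm. Stands upright in the steel tray, at one of three places in a row with the stock bottle and the small beaker. Origin: centre of its underside; z axis runs up through the cap. It turns freely about z (its yaw means nothing).
- vial_grip (a point): Point on the vial's axis 42 mm above its underside: a good height to grip it, on the glass below the cap, with the fingertips still clear of the mixer's cup (whose rim comes 12 mm above the vial's foot when it stands in it).
- tray: Stainless instrument tray, 119 x 229 mm, rim 18 mm high, floor 2 mm thick, loose, 0.6 kg. Origin: centre of its underside; x axis along the short side, y axis along the long side. Vial, stock bottle and small beaker stand on its long centre line, about 68 mm apart (one in the middle, one toward either end, in any order), so fingers that close along the tray's x axis have free space.
- stock_bottle: Bystander in the tray: small brown glass bottle with black cap, 38 mm in diameter, 68 mm tall, loose. Origin: centre of its underside.
- small_beaker: Bystander in the tray: small open glass beaker, 47 mm wide, 57 mm tall, loose. Origin: centre of its underside. (Beyond the left, +y, end of the worktop stands the room's side wall: turn the gripper only after moving away from it.)
- mixer: Touch-operated vortex mixer, heavy, fixed where it stands: squat white box-shaped housing on a grey plinth, 130 x 112 mm and 60 mm high, with a sloped control panel (dial and rocker) at the front (own -x side; nothing reaches more than 80 mm from the cup's axis), and in the middle of its top a black rubber cup on top. Origin: centre of its underside, on the cup's axis; z up. The mixer includes the cup. The motor is not simulated: nothing shakes.
- cup_floor (a point): Centre of the cup's flat inner floor (moves down with the cup); 86 mm above the worktop with the cup at rest. Black rubber cup, 53 mm outside diameter at the rim; the rim stands 12 mm above this floor; its mouth is 42 mm wide and narrows like a funnel to about 30 mm at the floor, where the vial's foot stands.
- mixer_cup (a joint): How far the cup is pressed down, in m: 0 at rest, up to 0.010 at its stop, straight down. Spring: about 2 N just to start it moving, 5.6 N at 4 mm, 7.4 N at 6 mm, 9.2 N at 8 mm, 11 N at the stop. It springs back up when let go.
- timer: Bystander: flat white bench timer with three keys, 58 x 62 x 18 mm, lying on the worktop at the right, near the microscope. Origin: centre of its underside.
- culture_dish: Bystander: open round plastic dish with seedlings, 62 mm across, 23 mm high, on the worktop near the front edge, between tray and mixer. Origin: centre of its underside.
- fine_forceps: Bystander: fine steel forceps, 160 mm long, 10 mm high, lying on the worktop near the front edge, in front of the mixer. Origin: centre of its underside; y axis along its length.
- wash_bottle: Bystander: white squeeze bottle with a bent spout, 172 mm tall, 66 mm in diameter, at the back behind the tray. Origin: on its underside.
- agar_bottle: Bystander: clear reagent bottle with white screw cap, 58 mm in diameter, 103 mm tall, at the back between tray and jars. Origin: centre of its underside.

How it is judged:
By the outcome, as a careful person would: the job done as asked, in the order asked, and still so for the second after the job is handed in, while the arm keeps its last pose, push and grip.
It also fails if it takes over 58 s, if anything falls off the work surface, if the arm or the gripper's body presses on something with over 40 N, if the wrist force passes 120 N, or if a joint passes its speed limit or range.

## Robot

A 7-joint arm with a two-finger parallel gripper is mounted at the origin on a cart in front of the work surface, level with it; the furniture and walls round the work are solid. World frame = base frame: x ahead of the robot, y to its left, z up, the work surface at z = 0. Lengths are in m, angles in rad, forces in N, time in s.
With the tool pointing down it reaches from about 0.4 to 0.9 m from the base axis. Payload 5.6 kg.
Tool frame: the origin (TCP) lies at the very end of the fingers, on their centre line; the grasp point (between the pads) lies 19 mm behind it; z points along the fingers, y is the direction in which the jaws open and shut (so a half turn about z gives the same grasp; the last joint's range is limited). The gripper opens to 92 mm and grips with 3 to 60 N. Pads are 20 mm wide; open, the fingers measure 128 mm over their backs; the gripper's body (75 mm by 189 mm) begins 69 mm behind the grasp point.
Start: joints at [1.281, 0.468, -0.012, 1.603, 0.006, 1.071, -0.056], TCP at [0.159, -0.63, 0.215] pointing down, gripper open.
Joint ranges: [-2.53, 2.53], [-0.31, 2.02], [-1.57, 1.55], [0.28, 2.44], [-1.29, 4.43], [0.15, 1.84], [-2.92, 2.92]. Speed limits (rad/s): [2.57, 2.57, 3.14, 3.14, 3.14, 3.14, 3.14].

## Interface

Orientations are given as a unit quaternion [x, y, z, w].
In Python, from station import sense, viewer, sign_off gives the robot as it stands. The module is installed in compiled form; this text tells all that it offers.
- The arm moves only by the shell command python3 -m pendant 'ROWS' [FORCE]. ROWS is JSON, a list of rows, each a list of 5 numbers: the opening, from 0 (shut) to 1 (fully open), then the shift along the tool's x, y, z each as a share of 0.5 m, from -1 to 1, then the turn about the tool's z as a share of 60 degrees, from -1 to 1. In form: [[claw, tx, ty, tz, twist], ...]. A call has 1 to 10 rows; each row is the pose to reach, as a shift and turn from the pose commanded when the call began, along the tool's axes at that moment; what a row does not reach only later rows make up. A row lasts 1/12 s, in which the tool goes at most 41.7 mm and 7.16 degrees, less where a joint would pass 70% of its speed; a pose out of reach is approached as far as the arm can. A call with a number of a shift or a turn outside -1 to 1 is refused whole. A call with a gripper value outside its range is refused whole. The fingers move at their own pace and stop on an object; FORCE is the grip in N (left out, the last holds). Time passes only in rows, so rows that repeat a pose let the fingers close. It gives the time, the measured TCP pose, the force and the opening at its end, in the units of the state.
- sense(): the state, without advancing time (a new reading comes with each control period).
- viewer.grab_frame(name): name is "side" or "top"; returns the picture (384x512x3 uint8, blue, green, red); there is no depth.
- viewer.get_calibration(name): a dict with "intrinsics" (3x3 intrinsics, pixels), "k1" (the pictures are not rectified: a ray, as slopes to the right and down, at radius r is drawn at 1 + k1 r^2 times it, then the intrinsics apply), "pose" (4x4, takes a point from camera to world coordinates). Camera axes: x right, y down, z forward; pixel columns grow to the right and rows downward; lengths in m; the calibration is good to about 2 mm. A picture is of the moment at which its call begins. get_calibration takes no time and is no camera call.
- sign_off(): hands the job in, once; it reports no verdict.
The state is a dict: "t": time; "q": joint angles; "dq": joint speeds; "joint_efforts": joint torques, N m; "ee_pos": TCP position; "tool_rot": TCP orientation; "contact_force": force on the tool from outside, world axes, zero at the start; "moment": the same for the moment, N m; "gripper_width": finger opening in m.
Only numpy, scipy, OpenCV 4.12 (cv2) and the standard library are available. Lean on these libraries where they do the work, as an engineer would, in place of code of your own. Each camera call takes 0.05 s, during which the arm holds its last target.

## Working session

There is one attempt and no reset: what is moved stays moved. The work goes in short steps, Python scripts to look and compute and a shell command to move; the robot and the scene stay as the last step left them, time stands still between calls to the robot, and variables do not carry over. Pictures are saved under pics/ and viewed, and the job is handed in when it is done.

```bash
mkdir -p pics; ls; python3 - <<'E'
from station import sense, viewer
import cv2
s=sense()
for k,v in s.items(): print(k,v)
for n in ("side","top"):
    f=viewer.grab_frame(n); cv2.imwrite(f"pics/{n}0.png",f)
    print(n,viewer.get_calibration(n))
E
```

```text
pics
t 0.0
q [ 1.28102305  0.46838009 -0.01158389  1.60362957  0.00601168  1.07137875
 -0.05630239]
dq [ 6.23502969e-06 -1.28794282e-03 -4.90561539e-04 -1.36110572e-03
  2.32301808e-03 -1.55834737e-04  5.35405201e-04]
joint_efforts [ 3.30729381e-04 -5.20568419e+01 -1.27011049e-02 -2.43750662e+01
 -5.66562032e-02  1.72609440e-02  1.32769128e-04]
ee_pos [ 0.15855422 -0.62976433  0.21363598]
tool_rot [ 9.92401913e-01  1.23035231e-01 -1.78499854e-04 -8.62606874e-04]
contact_force [ 0.1968321  -0.64900373 -0.40675255]
moment [ 0.05587205 -0.00415206 -0.02853376]
gripper_width 0.09165992486347074
side {'intrinsics': array([[494.16459288,   0.        , 257.18644411],
       [  0.        , 494.16459288, 197.6136054 ],
       [  0.        ,   0.        ,   1.        ]]), 'k1': -0.048594878089961865, 'pose': array([[ 0.52020984, -0.57464127,  0.63179833, -0.28311948],
       [-0.85403168, -0.34706926,  0.38752138, -0.57792594],
       [-0.003408  , -0.74116823, -0.67131069,  0.98053195],
       [ 0.        ,  0.        ,  0.        ,  1.        ]])}
top {'intrinsics': array([[407.94981845,   0.        , 246.74391079],
       [  0.        , 407.94981845, 193.48624025],
       [  0.        ,   0.        ,   1.        ]]), 'k1': -0.011246122362515222, 'pose': array([[-0.00721537, -0.99975063,  0.02113349,  0.51955982],
       [-0.99991403,  0.00744471,  0.01079363, -0.07763358],
       [-0.01094827, -0.02105379, -0.9997184 ,  1.23114618],
       [ 0.        ,  0.        ,  0.        ,  1.        ]])}
```

View pics/top0.png

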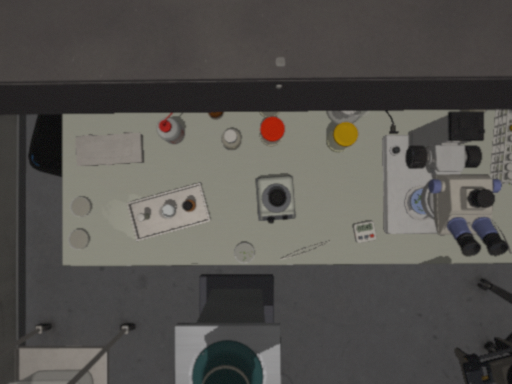

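View pics/side0.png

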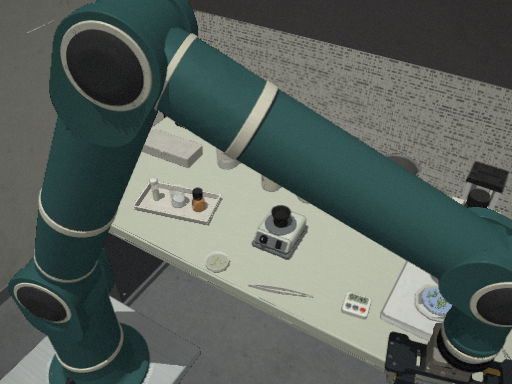

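```bash
python3 - <<'E'
import cv2, numpy as np
t=cv2.imread('pics/top0.png'); s=cv2.imread('pics/side0.png')
a=cv2.resize(t[175:245,120:220],None,fx=6,fy=6,interpolation=cv2.INTER_CUBIC)
b=cv2.resize(s[165:235,125:235],None,fx=6,fy=6,interpolation=cv2.INTER_CUBIC)
c=cv2.resize(t[165:235,245:310],None,fx=6,fy=6,interpolation=cv2.INTER_CUBIC)
for n,i in zip('abc',(a,b,c)): cv2.imwrite(f'pics/z_{n}.png',i)
E
```

```text
(no output)
```

View pics/z_a.png

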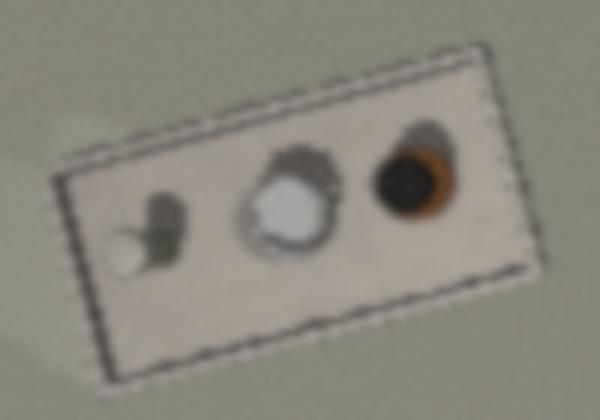

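View pics/z_b.png

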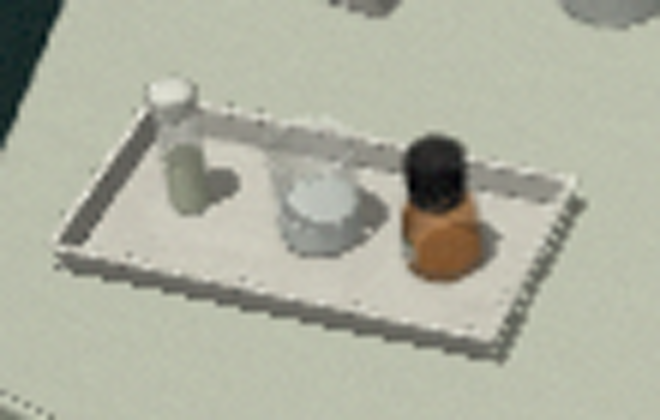

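View pics/z_c.png

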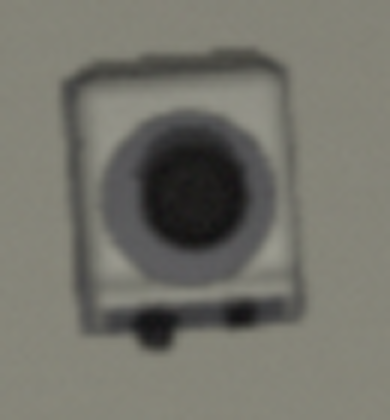

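```bash
cat > h.py <<'E'
import numpy as np, cv2
from scipy.spatial.transform import Rotation as R
from station import sense, viewer
def ray(n,uv):
    c=viewer.get_calibration(n);K=c['intrinsics'];P=c['pose']
    d=np.array([c['k1'],0,0,0,0],float)
    p=cv2.undistortPoints(np.array([[uv]],float),K,d)[0,0]
    return P[:3,3],P[:3,:3]@np.array([p[0],p[1],1])
def onz(n,uv,z):
    o,d=ray(n,uv);return o+d*(z-o[2])/d[2]
def proj(n,X):
    c=viewer.get_calibration(n);P=c['pose']
    X=np.atleast_2d(np.array(X,float)); Xc=(X-P[:3,3])@P[:3,:3]
    return cv2.projectPoints(Xc,np.zeros(3),np.zeros(3),c['intrinsics'],np.array([c['k1'],0,0,0,0],float))[0][:,0]
def tri(uvs): # dict name->uv
    A=np.zeros((3,3));b=np.zeros(3)
    for n,uv in uvs.items():
        o,d=ray(n,uv);d=d/np.linalg.norm(d);M=np.eye(3)-np.outer(d,d);A+=M;b+=M@o
    return np.linalg.solve(A,b)
def st():
    s=sense();Rm=R.from_quat(s['tool_rot']).as_matrix()
    return s,Rm
E
python3 - <<'E'
from h import *
t=cv2.imread('pics/top0.png'); s=cv2.imread('pics/side0.png')
z=lambda x,y,ox,oy:((x+.5)/6-.5+ox,(y+.5)/6-.5+oy)
vt=z(127,253,120,175); vs=z(172,93,125,165)
print('vial', vt,onz('top',vt,.074),vs,onz('side',vs,.074),tri({'top':vt,'side':vs}))
for k,ox,oy,w,h,n in ((t,245,165,65,70,'top'),(s,255,195,60,50,'side')):
    g=k[oy:oy+h,ox:ox+w].max(2)
    m=(g<55).astype(np.uint8); nn,l,stt,ce=cv2.connectedComponentsWithStats(m)
    for i in range(1,nn):
        if stt[i,4]>20: print(n,stt[i]+[ox,oy,0,0,0],ce[i]+[ox,oy])
# expected rim circle edges
for c in ((192,190),(192,200)):
    print(onz('top',z(*c,245,165),.098))
cor=[(55,172),(105,390),(543,270),(485,45)]
print([onz('top',z(*c,120,175),.018)[:2].round(4) for c in cor])
# cap edges check white mask top
g=t[205:230,132:152]; hsv=cv2.cvtColor(g,cv2.COLOR_BGR2GRAY); print(hsv[4:20])
b=cv2.resize(s[190:265,240:320],None,fx=7,fy=7,interpolation=cv2.INTER_CUBIC);cv2.imwrite('pics/z_d.png',b)
E
```

```text
vial (140.75, 216.75) [0.48008571 0.23681857 0.074     ] (153.25, 180.08333333333334) [0.48034899 0.23805142 0.074     ] [0.47987414 0.23696829 0.07474476]
top [268 187  18  20 277] [276.83754513 196.34296029]
top [267 217   8   6  33] [270.51515152 218.84848485]
side [298 195  17  10  95] [308.55789474 198.06315789]
side [272 206  18  22 321] [280.71339564 215.99688474]
side [259 235   9   9  50] [263.26 239.2 ]
side [276 240   6   5  21] [278.19047619 242.42857143]
[ 0.53522337 -0.14818067  0.098     ]
[ 0.53059691 -0.14814023  0.098     ]
[array([0.5187, 0.2879]), array([0.4103, 0.2632]), array([0.4684, 0.0451]), array([0.5802, 0.0733])]
[[125 144 148 150 151 151 149 151 149 151 151 145 118  92  85  83  84  88
  108 136]
 [122 144 150 151 151 149 149 150 148 152 152 145 118  92  84  83  85  84
  100 133]
 [103 134 149 150 149 149 149 150 148 150 150 145 118  91  84  85  84  85
  100 133]
 [ 90 126 145 147 150 148 147 144 141 139 142 138 112  88  83  82  84  85
  100 133]
 [ 89 123 144 148 148 146 143 136 126 122 122 116  97  82  74  73  75  81
  100 134]
 [ 88 113 138 148 146 141 
[... 209 characters left out ...]
  72  90
  130 149]
 [ 97  89 122 142 142 144 151 154 156 158 158 149 114  85  78  77  77 100
  134 153]
 [112  89 114 136 140 144 149 154 158 162 160 145 112  91  87  86  94 120
  144 155]
 [113  82  94 128 143 144 147 153 159 161 154 132 111 112 114 116 127 142
  155 156]
 [119  88  87 126 144 142 144 150 155 154 142 131 133 140 145 148 150 153
  155 156]
 [133 104  90 119 142 146 146 145 143 146 146 147 150 153 154 156 156 155
  156 156]
 [142 111  85 106 134 146 150 148 148 149 153 154 153 154 155 156 157 156
  157 155]
 [139 113  86  95 127 145 148 149 151 150 152 152 153 153 154 156 155 156
  156 157]
 [139 125  95  90 124 146 148 150 151 151 153 152 152 154 156 155 156 155
  157 155]]
```

View pics/z_d.png

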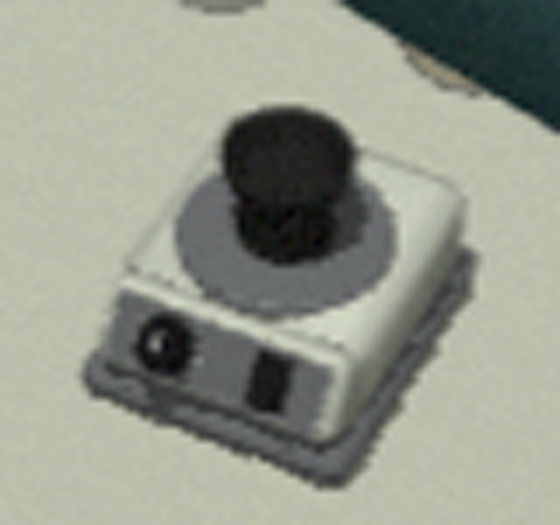

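```bash
python3 -m pendant '[[1,0.1,-0.07,-0.1,0],[1,0.726,-0.498,-0.27,0],[1,0.726,-0.498,-0.27,0],[1,0.726,-0.498,-0.27,0],[1,0.726,-0.498,-0.27,0],[1,0.726,-0.498,-0.27,0],[1,0.726,-0.498,-0.27,0],[1,0.726,-0.498,-0.27,0],[1,0.726,-0.498,-0.27,0],[1,0.726,-0.498,-0.27,0]]'; python3 -c "
from h import *
s,r=st();print(s['t'],s['q'].round(3),s['ee_pos'],r.round(3))"
```

```text
t: 0.93
ee_pos: [0.4205, -0.3325, 0.3378]
tool_rot: [0.992, 0.123, -0.0, -0.0]
contact_force: [0.6, -0.9, -0.4]
gripper_width: 0.0922
0.9333 [ 0.796  0.183 -0.219  1.716  0.042  1.248 -0.756] [ 0.42048373 -0.33252189  0.3378328 ] [[ 0.97   0.244 -0.   ]
 [ 0.244 -0.97  -0.   ]
 [-0.    -0.    -1.   ]]
```

```bash
python3 -m pendant '[[1,-0.34,-0.46,0,-1],[1,-0.34,-0.46,0,-1],[1,-0.34,-0.46,0,-1],[1,-0.34,-0.46,0,-1],[1,-0.34,-0.46,0,-1],[1,-0.34,-0.46,0,-1],[1,-0.34,-0.46,0,-1],[1,-0.34,-0.46,0,-1],[1,-0.34,-0.46,0,-1]]'; python3 -c "
from h import *
s,r=st();print(s['t'],s['q'].round(3),s['ee_pos'],r.round(3))"
```

```text
t: 1.68
ee_pos: [0.217, -0.1571, 0.3147]
tool_rot: [0.805, 0.592, -0.011, -0.036]
contact_force: [-0.2, 0.2, -1.1]
gripper_width: 0.092
1.6833 [ 1.19  -0.307 -0.513  2.188 -0.149  1.301  0.445] [ 0.21704234 -0.15711233  0.31471341] [[ 0.299  0.952 -0.061]
 [ 0.954 -0.297  0.044]
 [ 0.024 -0.071 -0.997]]
```

```bash
python3 -m pendant '[[1,0,0,0,0],[1,0,0,0,0]]'; python3 -c "
from h import *
s,r=st();print(s['t'],s['q'].round(3),s['dq'].round(3),s['ee_pos'],r.round(3))"
```

```text
t: 1.85
ee_pos: [0.2178, -0.159, 0.3162]
tool_rot: [0.808, 0.588, -0.011, -0.033]
contact_force: [0.5, 0.6, 1.0]
gripper_width: 0.0916
1.85 [ 1.183 -0.307 -0.505  2.185 -0.146  1.3    0.434] [-0.04   0.002  0.032 -0.012  0.001 -0.001 -0.014] [ 0.21776772 -0.15903998  0.31619285] [[ 0.309  0.949 -0.057]
 [ 0.951 -0.307  0.041]
 [ 0.022 -0.067 -0.998]]
```

```bash
python3 -m pendant '[[1,0.5,0.26,0,0],[1,0.5,0.26,0,0],[1,0.5,0.26,0,0],[1,0.5,0.26,0,0],[1,0.5,0.26,0,0],[1,0.5,0.26,0,0],[1,0.5,0.26,0,0],[1,0.5,0.26,0,0]]'; python3 -c "
from h import *
s,r=st();print(s['t'],s['q'].round(3),s['dq'].round(3),s['ee_pos'],r.round(3))"
```

```text
t: 2.52
ee_pos: [0.4212, 0.0449, 0.3129]
tool_rot: [0.806, 0.591, -0.008, -0.037]
contact_force: [-0.4, -0.9, 0.6]
gripper_width: 0.092
2.5167 [ 0.95   0.126 -1.143  1.912  0.057  1.223 -0.518] [ 0.055 -0.12   0.094  0.078 -0.077  0.046  0.206] [0.42116971 0.04486712 0.31291262] [[ 0.301  0.952 -0.056]
 [ 0.953 -0.299  0.05 ]
 [ 0.031 -0.069 -0.997]]
```

```bash
python3 -m pendant '[[1,-0.57,0.13,-0.13,-0.53],[1,-0.57,0.13,-0.13,-0.53],[1,-0.57,0.13,-0.13,-0.53],[1,-0.57,0.13,-0.13,-0.53],[1,-0.57,0.13,-0.13,-0.53],[1,-0.57,0.13,-0.13,-0.53],[1,-0.57,0.13,-0.13,-0.53],[1,-0.57,0.13,-0.13,-0.53]]'; cat >> h.py <<'E'
def show():
    s,r=st();a=np.degrees
    print(s['t'],'q',s['q'].round(3),'p',s['ee_pos'].round(4)); print(r.round(3))
    print('tilt',a(np.arccos(-r[2,2])).round(2),'tilt az',a(np.arctan2(r[1,2],r[0,2])).round(1),'jaw az',a(np.arctan2(r[1,1],r[0,1])).round(1),'F',s['contact_force'].round(2),'w',round(s['gripper_width'],4))
    return s,r
def go(target,twist=0):  # world target -> tx,ty,tz shares
    s,r=show(); d=r.T@(np.array(target)-s['ee_pos']); print('cmd',(d/.5).round(3),'rows',np.linalg.norm(d)/.0417)
E
python3 -c "
from h import *
go([.13,-.36,.36])"
```

```text
t: 3.18
ee_pos: [0.3957, -0.2541, 0.3675]
tool_rot: [0.616, 0.787, -0.002, -0.035]
contact_force: [1.5, -0.2, -0.3]
gripper_width: 0.0924
3.1833 q [ 1.365  0.181 -0.962  1.729  0.137  1.38   0.617] p [ 0.3957 -0.2541  0.3675]
[[-0.239  0.969 -0.058]
 [ 0.97   0.241  0.04 ]
 [ 0.052 -0.046 -0.998]]
tilt 4.01 tilt az 145.5 jaw az 14.0 F [ 1.47 -0.15 -0.27] w 0.0924
cmd [-0.079 -0.566  0.037] rows 6.862125201936461
```

```bash
python3 -m pendant '[[1,-0.08,-0.57,0.04,0],[1,-0.08,-0.57,0.04,0],[1,-0.08,-0.57,0.04,0],[1,-0.08,-0.57,0.04,0],[1,-0.08,-0.57,0.04,0],[1,-0.08,-0.57,0.04,0],[1,-0.08,-0.57,0.04,0]]';
python3 -c "
from h import *
go([.07,-.22,.36])"
```

```text
t: 3.77
ee_pos: [0.1262, -0.3598, 0.3583]
tool_rot: [0.616, 0.787, -0.002, -0.035]
contact_force: [0.5, -1.1, 0.3]
gripper_width: 0.0917
3.7667 q [ 1.823 -0.083 -0.646  1.933 -0.012  1.333  1.425] p [ 0.1262 -0.3598  0.3583]
[[-0.238  0.97  -0.057]
 [ 0.97   0.24   0.039]
 [ 0.052 -0.046 -0.998]]
tilt 3.99 tilt az 145.5 jaw az 13.9 F [ 0.46 -1.07  0.3 ] w 0.0917
cmd [ 0.298 -0.042  0.014] rows 3.614564871514024
```

```bash
python3 -m pendant '[[1,0.3,-0.04,0.01,0],[1,0.3,-0.04,0.01,0],[1,0.3,-0.04,0.01,0],[1,0.3,-0.04,0.01,0],[1,0.3,-0.04,0.01,0]]';
python3 -c "
from h import *
go([.07,-.22,.36])"
```

```text
t: 4.18
ee_pos: [0.0896, -0.2617, 0.357]
tool_rot: [0.618, 0.785, 0.003, -0.038]
contact_force: [0.1, 0.8, 0.0]
gripper_width: 0.0918
4.1833 q [ 1.392 -0.304 -0.225  2.119 -0.036  1.39   1.424] p [ 0.0896 -0.2617  0.357 ]
[[-0.233  0.971 -0.056]
 [ 0.97   0.236  0.052]
 [ 0.064 -0.042 -0.997]]
tilt 4.39 tilt az 136.7 jaw az 13.6 F [0.08 0.78 0.02] w 0.0918
cmd [ 0.09  -0.019  0.   ] rows 1.1078374101979562
```

```bash
python3 -m pendant '[[1,0.2,-0.04,0.0,0],[1,0.2,-0.04,0,0],[1,0.2,-0.04,0,0],[1,0.2,-0.04,0,0]]';
python3 -c "
from h import *
go([.05,-.20,.36])"
```

```text
t: 4.52
ee_pos: [0.0801, -0.2365, 0.3359]
tool_rot: [0.619, 0.783, 0.023, -0.06]
contact_force: [0.7, 1.3, 0.3]
gripper_width: 0.0917
4.5167 q [ 1.441 -0.308 -0.256  2.17  -0.056  1.398  1.448] p [ 0.0801 -0.2365  0.3359]
[[-0.227  0.972 -0.065]
 [ 0.966  0.233  0.111]
 [ 0.123 -0.038 -0.992]]
tilt 7.38 tilt az 120.6 jaw az 13.5 F [0.75 1.32 0.29] w 0.0917
cmd [ 0.09  -0.043 -0.036] rows 1.2732954330880522
```

```bash
python3 - <<'E'
from h import *
f=viewer.grab_frame('side');g=viewer.grab_frame('top');cv2.imwrite('pics/s1.png',np.hstack([f,g[:,100:388]]))
print(proj('side',[[.0801,-.2365,.336]]))
E
```

```text
[[194.86884673 290.98128288]]
```

View pics/s1.png

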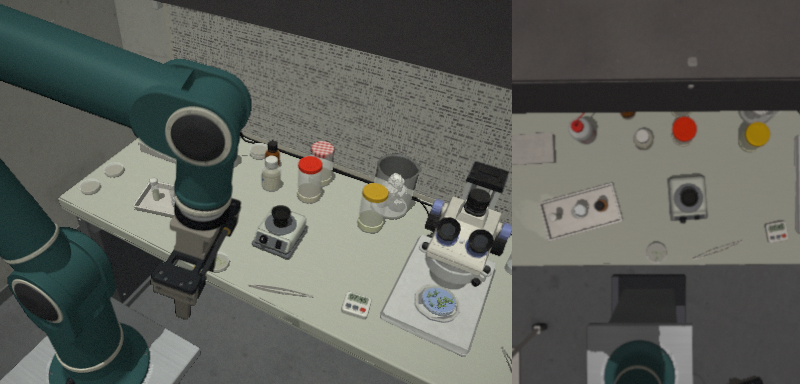

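```bash
python3 -m pendant '[[1,0.2,-0.04,-0.1,0],[1,0.2,-0.04,-0.1,0],[1,0.2,-0.04,-0.1,0],[1,0.2,-0.04,-0.1,0]]';
python3 -c "
from h import *
go([.05,-.20,.36])"
```

```text
t: 4.95
ee_pos: [0.0784, -0.2131, 0.3374]
tool_rot: [0.611, 0.786, 0.049, -0.084]
contact_force: [0.4, 1.3, 0.8]
gripper_width: 0.0916
4.95 q [ 1.44  -0.308 -0.257  2.174 -0.075  1.461  1.466] p [ 0.0784 -0.2131  0.3374]
[[-0.239  0.968 -0.072]
 [ 0.952  0.249  0.179]
 [ 0.191 -0.025 -0.981]]
tilt 11.13 tilt az 111.8 jaw az 14.4 F [0.39 1.31 0.84] w 0.0916
cmd [ 0.047 -0.05  -0.036] rows 0.9247166627454705
```

```bash
python3 -m pendant '[[1,0.12,-0.04,-0.24,0],[1,0.12,-0.04,-0.24,0],[1,0.12,-0.04,-0.24,0],[1,0.12,-0.04,-0.24,0]]';
python3 -c "
from h import *
go([.05,-.20,.36])"
```

```text
t: 5.28
ee_pos: [0.0699, -0.2211, 0.3976]
tool_rot: [0.616, 0.78, 0.062, -0.092]
contact_force: [0.5, 1.2, 0.8]
gripper_width: 0.0921
5.2833 q [ 1.437 -0.308 -0.206  2.05  -0.065  1.617  1.486] p [ 0.0699 -0.2211  0.3976]
[[-0.225  0.972 -0.067]
 [ 0.949  0.235  0.211]
 [ 0.221 -0.016 -0.975]]
tilt 12.78 tilt az 107.7 jaw az 13.6 F [0.51 1.24 0.8 ] w 0.0921
cmd [ 0.032 -0.028  0.085] rows 1.1391155001787048
```

```bash
python3 -m pendant '[[1,0.26,-0.04,-0.05,0],[1,0.26,-0.04,-0.05,0],[1,0.26,-0.04,-0.05,0],[1,0.26,-0.04,-0.05,0]]';
python3 -c "
from h import *
go([.05,-.20,.36])"
```

```text
t: 5.62
ee_pos: [0.0686, -0.1881, 0.3872]
tool_rot: [0.587, 0.795, 0.105, -0.115]
contact_force: [18.9, 7.8, -0.4]
gripper_width: 0.092
5.6167 q [ 1.436 -0.308 -0.202  2.089 -0.099  1.666  1.558] p [ 0.0686 -0.1881  0.3872]
[[-0.285  0.957 -0.06 ]
 [ 0.908  0.29   0.303]
 [ 0.307  0.032 -0.951]]
tilt 17.98 tilt az 101.2 jaw az 16.8 F [18.95  7.76 -0.39] w 0.092
cmd [-0.028 -0.044  0.047] rows 0.8402407848852177
```

```bash
python3 -m pendant '[[1,-0.16,0.04,0.0,0],[1,-0.16,0.04,0,0]]' ;
python3 - <<'E'
from h import *
show()
f=viewer.grab_frame('side');cv2.imwrite('pics/s2.png',f)
E
```

```text
t: 5.78
ee_pos: [0.0981, -0.2623, 0.3649]
tool_rot: [0.602, 0.784, 0.114, -0.105]
contact_force: [-0.3, -0.8, 1.2]
gripper_width: 0.0921
5.7833 q [ 1.372 -0.134 -0.156  2.01  -0.1    1.564  1.497] p [ 0.0981 -0.2623  0.3649]
[[-0.254  0.967 -0.027]
 [ 0.919  0.25   0.304]
 [ 0.301  0.052 -0.952]]
tilt 17.79 tilt az 95.1 jaw az 14.5 F [-0.3  -0.8   1.21] w 0.0921
```

View pics/s2.png

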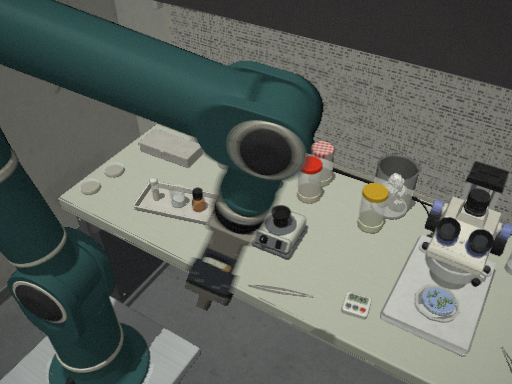

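```bash

python3 -c "
from h import *
go([.30,-.30,.38])"
```

```text
5.8333 q [ 1.368 -0.116 -0.158  2.005 -0.101  1.557  1.496] p [ 0.1016 -0.2669  0.3613]
[[-0.257  0.966 -0.028]
 [ 0.916  0.253  0.31 ]
 [ 0.306  0.055 -0.95 ]]
tilt 18.13 tilt az 95.1 jaw az 14.7 F [ 2.05 -4.05 -0.09] w 0.092
cmd [-0.151  0.369 -0.067] rows 4.844879319249227
```

```bash

python3 -m pendant '[[0.5,-0.15,0.37,-0.07,0],[0.5,-0.15,0.37,-0.07,0],[0.5,-0.15,0.37,-0.07,-0.1],[0.5,-0.15,0.37,-0.07,-0.2],[0.5,-0.15,0.37,-0.07,-0.3],[0.5,-0.15,0.37,-0.07,-0.4]]'
python3 -c "
from h import *
go([.36,-.06,.38])"
```

```text
t: 6.33
ee_pos: [0.3039, -0.2928, 0.3844]
tool_rot: [0.417, 0.895, 0.136, -0.079]
contact_force: [-0.1, 1.1, -0.4]
gripper_width: 0.0536
6.3333 q [ 1.17   0.117 -0.368  1.73  -0.155  1.552  1.52 ] p [ 0.3039 -0.2928  0.3844]
[[-0.639  0.769 -0.029]
 [ 0.726  0.614  0.31 ]
 [ 0.256  0.177 -0.95 ]]
tilt 18.12 tilt az 95.3 jaw az 38.6 F [-0.13  1.06 -0.38] w 0.0536
cmd [0.264 0.371 0.149] rows 5.743467947815667
```

```bash

python3 -m pendant '[[0.5,0.26,0.37,0.15,-0.7],[0.5,0.26,0.37,0.15,-0.7],[0.5,0.26,0.37,0.15,-0.7],[0.5,0.26,0.37,0.15,-0.7],[0.5,0.26,0.37,0.15,-0.7],[0.5,0.26,0.37,0.15,-0.7],[0.5,0.26,0.37,0.15,-0.7]]'
python3 -c "
from h import *
go([.24,-.04,.40])"
```

```text
t: 6.92
ee_pos: [0.358, -0.057, 0.3792]
tool_rot: [0.069, 0.985, 0.155, -0.027]
contact_force: [-0.1, 0.3, 0.3]
gripper_width: 0.0459
6.9167 q [ 0.979 -0.085 -0.599  1.924 -0.328  1.447  1.884] p [ 0.358  -0.057   0.3792]
[[-0.989  0.143 -0.031]
 [ 0.127  0.943  0.308]
 [ 0.074  0.301 -0.951]]
tilt 18.06 tilt az 95.8 jaw az 81.4 F [-0.11  0.29  0.28] w 0.0459
cmd [ 0.241  0.011 -0.022] rows 2.9031688050982916
```

```bash

python3 -m pendant '[[0.4,0.27,0.01,-0.07,0],[0.4,0.27,0.01,-0.07,0],[0.4,0.27,0.01,-0.07,0],[0.4,0.27,0.01,-0.07,0],[0.4,0.27,0.01,-0.07,0]]'
python3 -c "
from h import *
go([.20,-.03,.40])"
```

```text
t: 7.33
ee_pos: [0.2492, -0.0494, 0.4169]
tool_rot: [0.059, 0.984, 0.164, -0.035]
contact_force: [-0.1, 1.6, 1.3]
gripper_width: 0.0362
7.3333 q [ 0.822 -0.304 -0.289  2.022 -0.339  1.635  2.023] p [ 0.2492 -0.0494  0.4169]
[[-0.991  0.128 -0.05 ]
 [ 0.104  0.939  0.326]
 [ 0.089  0.318 -0.944]]
tilt 19.28 tilt az 98.8 jaw az 82.3 F [-0.09  1.62  1.29] w 0.0362
cmd [0.099 0.013 0.05 ] rows 1.3321816448051833
```

```bash

python3 -m pendant '[[0.4,0.2,0.01,-0.05,0],[0.4,0.2,0.01,-0.05,0],[0.4,0.2,0.01,-0.05,0]]'
python3 -c "
from h import *
go([.20,-.03,.40])"
```

```text
t: 7.58
ee_pos: [0.2232, -0.0617, 0.4159]
tool_rot: [0.081, 0.979, 0.178, -0.052]
contact_force: [-0.5, 0.1, -0.1]
gripper_width: 0.0369
7.5833 q [ 0.786 -0.308 -0.194  2.042 -0.315  1.676  2.024] p [ 0.2232 -0.0617  0.4159]
[[-0.981  0.177 -0.073]
 [ 0.14   0.923  0.358]
 [ 0.131  0.341 -0.931]]
tilt 21.4 tilt az 101.5 jaw az 79.1 F [-0.53  0.08 -0.11] w 0.0369
cmd [0.05  0.04  0.056] rows 1.0161824193890663
```

```bash

python3 -m pendant '[[0.4,0.12,0.0,-0.05,0],[0.4,0.12,0.0,-0.05,0]]'
python3 -c "
from h import *
go([.36,-.06,.36])"
```

```text
t: 7.75
ee_pos: [0.2102, -0.0655, 0.4239]
tool_rot: [0.068, 0.977, 0.19, -0.062]
contact_force: [-0.2, 1.1, -1.3]
gripper_width: 0.0369
7.75 q [ 1.018 -0.307 -0.333  2.023 -0.33   1.743  2.147] p [ 0.2102 -0.0655  0.4239]
[[-0.983  0.156 -0.096]
 [ 0.109  0.918  0.38 ]
 [ 0.147  0.363 -0.92 ]]
tilt 23.07 tilt az 104.1 jaw az 80.3 F [-0.17  1.08 -1.33] w 0.0369
cmd [-0.312  0.01   0.093] rows 3.9066094620707155
```

```bash

python3 -m pendant '[[0.5,-0.31,0.01,0.09,0],[0.5,-0.31,0.01,0.09,0],[0.5,-0.31,0.01,0.09,0],[0.5,-0.31,0.01,0.09,0.2],[0.5,-0.31,0.01,0.09,0.3],[0.5,-0.31,0.01,0.09,0.4]]'
python3 -c "
from h import *
s,r=st();print('twist',np.degrees(np.arctan2(r[2,1],r[2,0]))/60)
go([.46,.16,.25])"
```

```text
t: 8.25
ee_pos: [0.3594, -0.0661, 0.3586]
tool_rot: [0.258, 0.945, 0.176, -0.098]
contact_force: [-0.8, -0.5, -0.0]
gripper_width: 0.0458
twist 0.7567835852248636
8.25 q [ 0.946  0.016 -0.562  1.913 -0.318  1.466  1.493] p [ 0.3594 -0.0661  0.3586]
[[-0.847  0.523 -0.095]
 [ 0.454  0.805  0.383]
 [ 0.277  0.281 -0.919]]
tilt 23.22 tilt az 104.0 jaw az 57.0 F [-0.76 -0.48 -0.03] w 0.0458
cmd [-0.025  0.408  0.353] rows 6.479579400812835
```

```bash

python3 -m pendant '[[0.55,-0.025,0.41,0.35,0.76],[0.55,-0.025,0.41,0.35,0.76],[0.55,-0.025,0.41,0.35,0.76],[0.55,-0.025,0.41,0.35,0.76],[0.55,-0.025,0.41,0.35,0.76],[0.55,-0.025,0.41,0.35,0.76],[0.55,-0.025,0.41,0.35,0.76],[0.55,-0.025,0.41,0.35,0.76]]'
python3 - <<'E'
from h import *
s,r=st();print('twist',np.degrees(np.arctan2(r[2,1],r[2,0]))/60)
go([.478,.244,.16])
f=viewer.grab_frame('side');g=viewer.grab_frame('top');cv2.imwrite('pics/s3.png',np.hstack([f,g[:,100:388]]))
E
```

```text
t: 8.92
ee_pos: [0.4589, 0.1642, 0.251]
tool_rot: [0.603, 0.772, 0.123, -0.158]
contact_force: [-0.6, 0.5, 0.6]
gripper_width: 0.0508
twist -0.00367459600091539
8.9167 q [ 0.484  0.278 -0.731  1.933 -0.257  1.023  0.153] p [0.4589 0.1642 0.251 ]
[[-0.222  0.97  -0.096]
 [ 0.893  0.242  0.38 ]
 [ 0.392 -0.002 -0.92 ]]
tilt 23.1 tilt az 104.2 jaw az 14.0 F [-0.62  0.5   0.55] w 0.0508
cmd [0.063 0.076 0.224] rows 2.938383737544196
```

View pics/s3.png

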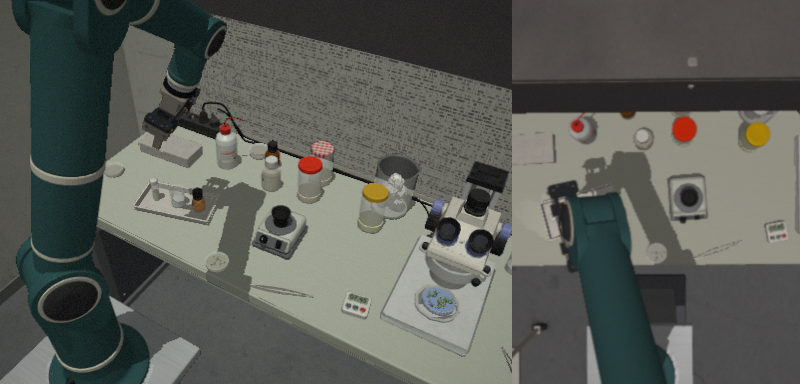

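```bash

python3 -m pendant '[[0.55,0.063,0.076,0.224,0],[0.55,0.063,0.076,0.224,0],[0.55,0.063,0.076,0.224,0],[0.55,0.063,0.076,0.224,0]]'
python3 - <<'E'
from h import *
f=viewer.grab_frame('side');cv2.imwrite('pics/s4.png',cv2.resize(f[80:230,90:260],None,fx=4,fy=4,interpolation=cv2.INTER_CUBIC))
go([.478,.244,.0265])
E
```

```text
t: 9.35
ee_pos: [0.4752, 0.2426, 0.1573]
tool_rot: [0.601, 0.774, 0.121, -0.16]
contact_force: [-0.5, 0.2, 0.6]
gripper_width: 0.0504
9.4 q [ 0.276  0.466 -0.7    1.949 -0.15   0.787 -0.01 ] p [0.4762 0.2409 0.1593]
[[-0.226  0.969 -0.1  ]
 [ 0.892  0.247  0.378]
 [ 0.391 -0.003 -0.92 ]]
tilt 23.03 tilt az 104.7 jaw az 14.3 F [-0.08 -0.37  0.93] w 0.0507
cmd [-0.099  0.006  0.247] rows 3.1866680456739958
```

View pics/s4.png

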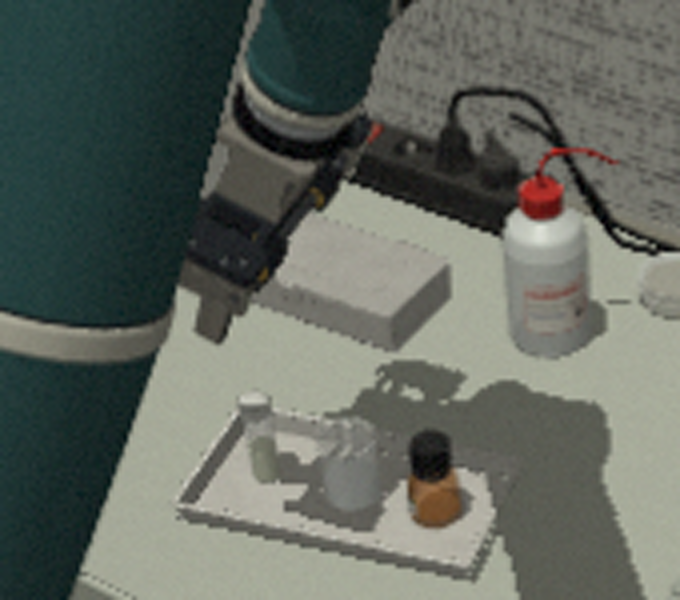

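```bash

python3 -m pendant '[[0.5,-0.05,0.003,0.13,0],[0.5,-0.08,0.005,0.2,0],[0.5,-0.09,0.006,0.225,0],[0.5,-0.1,0.006,0.247,0],[0.5,-0.1,0.006,0.247,0]]'
python3 - <<'E'
from h import *
f=viewer.grab_frame('side');cv2.imwrite('pics/s5.png',cv2.resize(f[80:230,90:260],None,fx=4,fy=4,interpolation=cv2.INTER_CUBIC))
go([.478,.244,.0265])
E
```

```text
t: 9.82
ee_pos: [0.48, 0.2407, 0.0268]
tool_rot: [0.604, 0.772, 0.121, -0.157]
contact_force: [-0.3, -0.2, 0.3]
gripper_width: 0.0459
9.8667 q [ 0.194  0.685 -0.609  2.    -0.059  0.529 -0.003] p [0.4813 0.2417 0.0289]
[[-0.223  0.97  -0.093]
 [ 0.893  0.242  0.379]
 [ 0.39   0.001 -0.921]]
tilt 22.96 tilt az 103.8 jaw az 14.0 F [ 0.41 -0.21  0.7 ] w 0.0456
cmd [ 0.004 -0.005  0.007] rows 0.11189797693713908
```

View pics/s5.png

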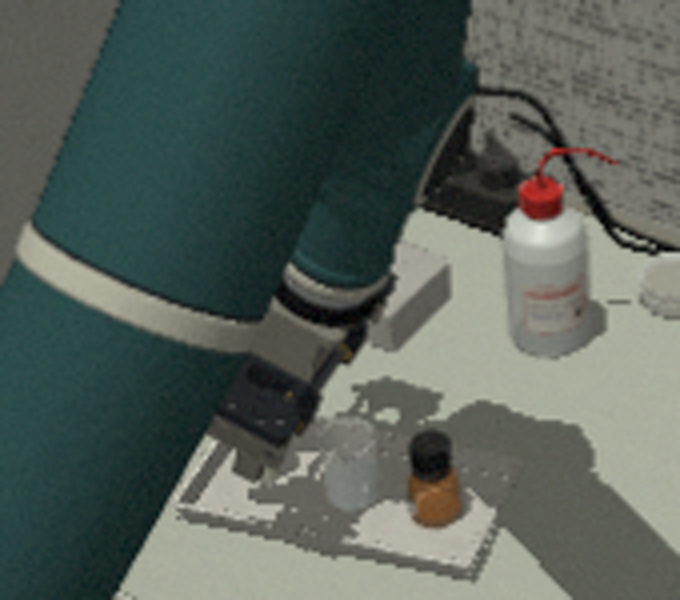

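```bash

python3 -m pendant '[[0.3,0,0,0,0],[0.2,0,0,0,0],[0.1,0,0,0,0],[0.1,0,0,0,0],[0.1,0,0,0,0],[0.1,0,0,0,0],[0,0,0,0,0],[0,0,0,0,0]]' 25
python3 - <<'E'
from h import *
go([.478,.244,.0265])
E
```

```text
t: 10.53
ee_pos: [0.4818, 0.243, 0.03]
tool_rot: [0.603, 0.773, 0.124, -0.156]
contact_force: [-0.6, -3.3, 8.9]
gripper_width: 0.0202
10.5333 q [ 0.194  0.683 -0.612  1.999 -0.058  0.528 -0.003] p [0.4818 0.243  0.03  ]
[[-0.225  0.97  -0.091]
 [ 0.893  0.243  0.38 ]
 [ 0.391  0.004 -0.921]]
tilt 22.99 tilt az 103.5 jaw az 14.0 F [-0.59 -3.29  8.9 ] w 0.0202
cmd [ 0.001 -0.007  0.008] rows 0.1259586773683698
```

```bash

python3 -m pendant '[[0,0.01,0,-0.025,0],[0,0.04,0,-0.09,0],[0,0.07,0,-0.16,0],[0,0.1,0,-0.23,0],[0,0.1,0,-0.23,0]]'
python3 - <<'E'
from h import *
go([.50,.05,.25])
E
```

```text
t: 10.95
ee_pos: [0.4838, 0.246, 0.1614]
tool_rot: [0.602, 0.773, 0.128, -0.153]
contact_force: [1.5, 0.9, 0.4]
gripper_width: 0.02
10.95 q [ 0.272  0.469 -0.705  1.941 -0.141  0.773 -0.021] p [0.4838 0.246  0.1614]
[[-0.229  0.97  -0.082]
 [ 0.892  0.243  0.381]
 [ 0.39   0.014 -0.921]]
tilt 22.97 tilt az 102.2 jaw az 14.1 F [1.47 0.92 0.43] w 0.02
cmd [-0.288 -0.061 -0.315] rows 5.17263770439749
```

```bash

python3 -m pendant '[[0,-0.1,-0.02,-0.1,0],[0,-0.29,-0.06,-0.31,0],[0,-0.29,-0.06,-0.31,0],[0,-0.29,-0.06,-0.31,0],[0,-0.29,-0.06,-0.31,0],[0,-0.29,-0.06,-0.31,0],[0,-0.29,-0.06,-0.31,0]]'
python3 - <<'E'
from h import *
s,r=show()
f=viewer.grab_frame('side');g=viewer.grab_frame('top')
p=proj('side',[s['ee_pos']])[0].astype(int);print(p)
x,y=max(p[0]-70,0),max(p[1]-75,0);c=f[y:y+150,x:x+140]
cv2.imwrite('pics/s6.png',np.hstack([cv2.resize(c,None,fx=3.5,fy=3.5,interpolation=cv2.INTER_CUBIC),cv2.resize(g[100:250,120:205],None,fx=3.5,fy=3.5)]))
E
```

```text
t: 11.53
ee_pos: [0.4993, 0.0452, 0.2409]
tool_rot: [0.605, 0.771, 0.124, -0.155]
contact_force: [0.3, 0.4, -0.5]
gripper_width: 0.02
11.5333 q [ 0.648  0.363 -0.687  1.851 -0.182  1.1    0.315] p [0.4993 0.0452 0.2409]
[[-0.22   0.971 -0.089]
 [ 0.895  0.237  0.378]
 [ 0.389  0.004 -0.921]]
tilt 22.87 tilt az 103.2 jaw az 13.7 F [ 0.28  0.4  -0.53] w 0.02
[208 150]
```

View pics/s6.png

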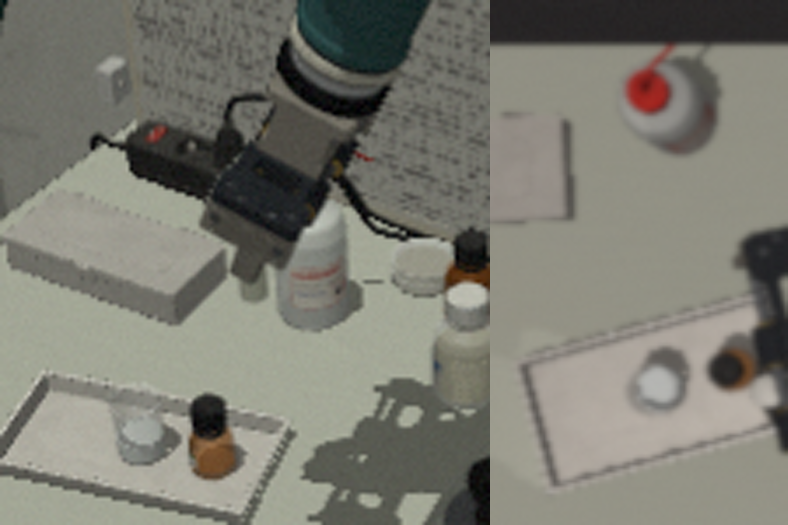

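```bash

python3 -m pendant '[[0,0,0,0,1],[0,0,0,0,1],[0,0,0,0,1],[0,0,0,0,1],[0,0,0,0,1],[0,0,0,0,1],[0,0,0,0,1],[0,0,0,0,1],[0,0,0,0,1]]'
python3 - <<'E'
from h import *
s,r=show()
E
```

```text
t: 12.38
ee_pos: [0.4968, 0.0512, 0.2392]
tool_rot: [0.908, 0.367, 0.027, -0.198]
contact_force: [-0.4, -0.7, -1.1]
gripper_width: 0.0203
12.3833 q [ 0.481  0.323 -0.487  1.864 -0.268  1.111 -0.661] p [0.4968 0.0512 0.2392]
[[ 0.729  0.678 -0.097]
 [ 0.656 -0.652  0.38 ]
 [ 0.194 -0.34  -0.92 ]]
tilt 23.07 tilt az 104.3 jaw az -43.9 F [-0.35 -0.65 -1.08] w 0.0203
```

```bash

python3 -m pendant '[[0,0,0,0,1],[0,0,0,0,1],[0,0,0,0,1],[0,0,0,0,1],[0,0,0,0,1],[0,0,0,0,1],[0,0,0,0,1],[0,0,0,0,1],[0,0,0,0,1]]'
python3 -m pendant '[[0,0,0,0,0.67],[0,0,0,0,0.67],[0,0,0,0,0.67],[0,0,0,0,0.67],[0,0,0,0,0.67],[0,0,0,0,0.67],[0,0,0,0,0.67]]'
python3 - <<'E'
from h import *
s,r=show()
f=viewer.grab_frame('side');g=viewer.grab_frame('top')
p=proj('side',[s['ee_pos']])[0].astype(int)
x,y=max(p[0]-70,0),max(p[1]-75,0);c=f[y:y+150,x:x+140]
cv2.imwrite('pics/s7.png',cv2.resize(c,None,fx=4,fy=4,interpolation=cv2.INTER_CUBIC))
E
```

```text
t: 13.13
ee_pos: [0.4968, 0.0512, 0.2391]
tool_rot: [0.97, -0.136, -0.076, -0.185]
contact_force: [-1.0, 0.6, 0.7]
gripper_width: 0.0201
t: 13.72
ee_pos: [0.4969, 0.051, 0.2391]
tool_rot: [0.865, -0.46, -0.135, -0.148]
contact_force: [-0.1, 0.4, -0.6]
gripper_width: 0.0203
13.7167 q [ 0.248  0.288 -0.204  1.878 -0.362  1.131 -2.319] p [0.4969 0.051  0.2391]
[[ 0.541 -0.836 -0.097]
 [-0.756 -0.533  0.38 ]
 [-0.369 -0.132 -0.92 ]]
tilt 23.07 tilt az 104.3 jaw az -147.5 F [-0.1   0.42 -0.55] w 0.0203
```

View pics/s7.png

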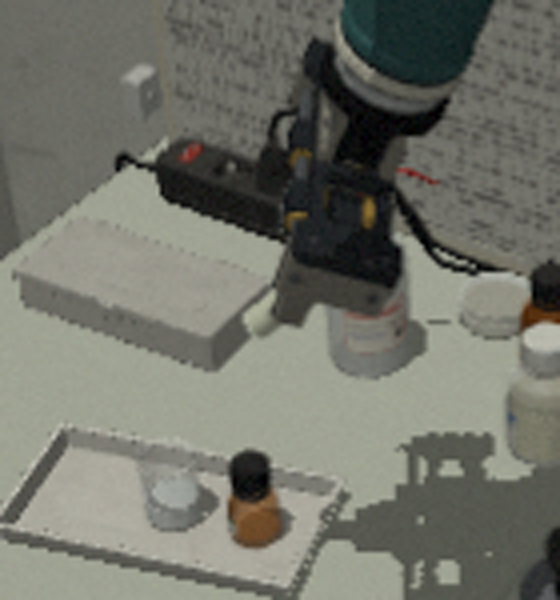

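```bash

python3 -m pendant '[[0,0,0,0,-1],[0,0,0,0,-1],[0,0,0,0,-1],[0,0,0,0,-1],[0,0,0,0,-1],[0,0,0,0,-1],[0,0,0,0,-1],[0,0,0,0,-1],[0,0,0,0,-1]]'
python3 -m pendant '[[0,0,0,0,-1],[0,0,0,0,-1],[0,0,0,0,-1],[0,0,0,0,-1],[0,0,0,0,-1],[0,0,0,0,-1],[0,0,0,0,-1],[0,0,0,0,-1],[0,0,0,0,-1]]'
python3 -m pendant '[[0,0,0,0,-0.67],[0,0,0,0,-0.67],[0,0,0,0,-0.67],[0,0,0,0,-0.67],[0,0,0,0,-0.67],[0,0,0,0,-0.67],[0,0,0,0,-0.67],[0,0,0,0,-0.67]]'
python3 - <<'E'
from h import *
s,r=show()
f=viewer.grab_frame('side')
p=proj('side',[s['ee_pos']])[0].astype(int)
x,y=max(p[0]-70,0),max(p[1]-75,0);c=f[y:y+150,x:x+140]
cv2.imwrite('pics/s8.png',cv2.resize(c,None,fx=4,fy=4,interpolation=cv2.INTER_CUBIC))
E
```

```text
t: 14.57
ee_pos: [0.4976, 0.0493, 0.2397]
tool_rot: [0.979, 0.038, -0.041, -0.196]
contact_force: [0.5, 1.3, -0.3]
gripper_width: 0.0204
t: 15.32
ee_pos: [0.4976, 0.0493, 0.2397]
tool_rot: [0.829, 0.522, 0.063, -0.19]
contact_force: [-0.5, -0.7, -0.0]
gripper_width: 0.0199
t: 15.98
ee_pos: [0.4978, 0.0488, 0.2398]
tool_rot: [0.603, 0.772, 0.123, -0.157]
contact_force: [-0.1, 0.6, -0.0]
gripper_width: 0.0203
15.9833 q [ 0.637  0.363 -0.68   1.853 -0.187  1.1    0.318] p [0.4978 0.0488 0.2398]
[[-0.224  0.97  -0.094]
 [ 0.893  0.243  0.38 ]
 [ 0.391  0.001 -0.92 ]]
tilt 23.04 tilt az 103.9 jaw az 14.0 F [-0.07  0.56 -0.04] w 0.0203
```

View pics/s8.png

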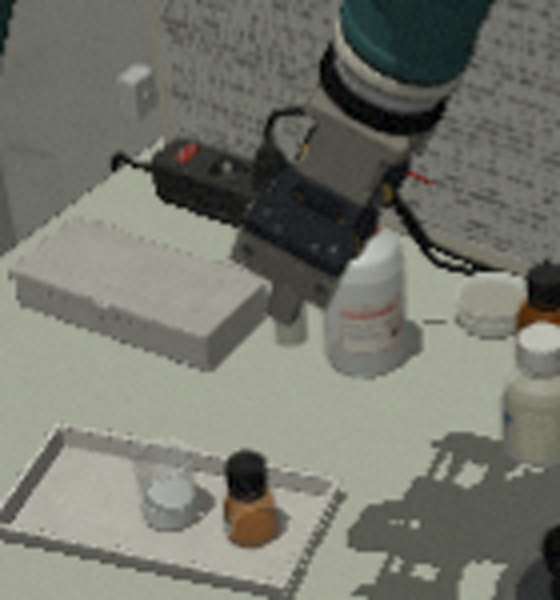

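```bash

python3 -m pendant '[[0,0,0,0,1],[0,0,0,0,1],[0,0,0,0,1],[0,0,0,0,1],[0,0,0,0,1],[0,0,0,0,1],[0,0,0,0,1],[0,0,0,0,1],[0,0,0,0,1]]'
python3 -m pendant '[[0,0,0,0,1],[0,0,0,0,1],[0,0,0,0,1],[0,0,0,0,1],[0,0,0,0,1],[0,0,0,0,1],[0,0,0,0,1],[0,0,0,0,1],[0,0,0,0,1]]'
python3 -m pendant '[[0,0,0,0,0.67],[0,0,0,0,0.67],[0,0,0,0,0.67],[0,0,0,0,0.67],[0,0,0,0,0.67],[0,0,0,0,0.67],[0,0,0,0,0.67],[0,0,0,0,0.67]]'
python3 -m pendant '[[0,0,0,0,-1],[0,0,0,0,-1],[0,0,0,0,-1],[0,0,0,0,-1],[0,0,0,0,-1],[0,0,0,0,-1],[0,0,0,0,-1],[0,0,0,0,-1],[0,0,0,0,-1]]'
python3 -m pendant '[[0,0,0,0,-1],[0,0,0,0,-1],[0,0,0,0,-1],[0,0,0,0,-1],[0,0,0,0,-1],[0,0,0,0,-1],[0,0,0,0,-1],[0,0,0,0,-1],[0,0,0,0,-1]]'
python3 -m pendant '[[0,0,0,0,-0.67],[0,0,0,0,-0.67],[0,0,0,0,-0.67],[0,0,0,0,-0.67],[0,0,0,0,-0.67],[0,0,0,0,-0.67],[0,0,0,0,-0.67],[0,0,0,0,-0.67]]'
python3 - <<'E'
from h import *
# cup centre: fit the rim circle from dark pixels, top cam; saved picture
t=cv2.imread('pics/top0.png')[170:235,250:305].max(2)
print(t[12:42,14:42])
s,r=st(); tc=np.array([.533,-.148,0]); g=tc+[0,0,.098+.03+.042]  # foot 30mm above rim
go(g+.019*r[:,2])
E
```

```text
t: 16.78
ee_pos: [0.498, 0.0486, 0.24]
tool_rot: [0.909, 0.365, 0.028, -0.197]
contact_force: [0.8, -1.3, -0.4]
gripper_width: 0.0203
t: 17.53
ee_pos: [0.498, 0.0486, 0.2399]
tool_rot: [0.97, -0.139, -0.075, -0.185]
contact_force: [-0.1, 1.5, 1.2]
gripper_width: 0.02
t: 18.2
ee_pos: [0.498, 0.0487, 0.24]
tool_rot: [0.865, -0.46, -0.133, -0.149]
contact_force: [-0.2, 0.7, -1.0]
gripper_width: 0.0201
t: 18.95
ee_pos: [0.498, 0.0484, 0.24]
tool_rot: [0.979, 0.037, -0.04, -0.195]
contact_force: [1.3, 0.2, -1.2]
gripper_width: 0.0203
t: 19.7
ee_pos: [0.498, 0.0484, 0.2399]
tool_rot: [0.83, 0.522, 0.063, -0.189]
contact_force: [-0.5, 0.3, -0.5]
gripper_width: 0.0202
t: 20.37
ee_pos: [0.4981, 0.0482, 0.2399]
tool_rot: [0.603, 0.772, 0.123, -0.157]
contact_force: [0.4, 0.6, -0.4]
gripper_width: 0.0199
[[145 145 144 143 144 145 146 144 144 141 138 136 136 136 137 140 144 144
  145 146 145 145 146 146 143 140 134 120]
 [143 143 144 144 144 143 138 136 132 121 111 108 106 108 115 120 130 134
  137 143 145 146 146 146 144 142 134 121]
 [145 146 145 143 139 131 116 103  97  91  88  88  88  88  91
[... 2792 characters left out ...]
  94  93  92  93  93  93  93
   93  92  89  93 108 130 143 147 146 142]
 [149 147 134 115  97  92  94  95  94  96  94  93  95  94  92  95  93  94
   92  90  91 104 123 135 138 137 136 132]
 [139 138 136 127 110  94  90  94  93  93  95  95  95  96  94  94  93  92
   90  89  99 116 128 130 126 124 122 122]
 [129 129 127 125 118 105  98  95  92  92  94  94  93  94  93  91  94  98
   98 105 114 122 126 125 124 122 123 123]]
20.3667 q [ 0.631  0.361 -0.671  1.853 -0.191  1.1    0.321] p [0.4981 0.0482 0.2399]
[[-0.223  0.97  -0.093]
 [ 0.893  0.242  0.38 ]
 [ 0.391  0.002 -0.92 ]]
tilt 23.02 tilt az 103.8 jaw az 14.0 F [ 0.4   0.56 -0.43] w 0.0199
cmd [-0.421 -0.027  0.011] rows 5.056860238348891
```

```bash

python3 - <<'E'
from h import *
a=(277.1,196.9); b=(280.9,211.5)
print(onz('top',a,.098),onz('side',b,.098),tri({'top':a,'side':b}))
E
```

```text
[ 0.5334084  -0.14959817  0.098     ] [ 0.53351997 -0.14860981  0.098     ] [ 0.53319807 -0.14922239  0.09859091]
```

```bash

python3 -m pendant '[[0,-0.08,-0.005,0,0],[0,-0.42,-0.027,0,0],[0,-0.42,-0.027,0,0],[0,-0.42,-0.027,0,0],[0,-0.42,-0.027,0,0],[0,-0.42,-0.027,0,0],[0,-0.42,-0.027,0,0],[0,-0.42,-0.027,0,0]]'
python3 - <<'E'
from h import *
s,r=show()
f=viewer.grab_frame('side');g=viewer.grab_frame('top')
cv2.imwrite('pics/s9.png',np.hstack([cv2.resize(f[130:270,210:350],None,fx=4,fy=4,interpolation=cv2.INTER_CUBIC),cv2.resize(g[165:235,250:310],None,fx=4,fy=8,interpolation=cv2.INTER_CUBIC)]))
cv2.imwrite('pics/s9raw.png',f)
E
```

```text
t: 21.03
ee_pos: [0.5321, -0.1415, 0.1579]
tool_rot: [0.603, 0.772, 0.124, -0.157]
contact_force: [-0.3, -0.3, 0.2]
gripper_width: 0.0203
21.0333 q [ 0.784  0.586 -0.541  1.712 -0.062  1.124  0.567] p [ 0.5321 -0.1415  0.1579]
[[-0.224  0.97  -0.094]
 [ 0.892  0.242  0.381]
 [ 0.392  0.002 -0.92 ]]
tilt 23.08 tilt az 103.8 jaw az 14.0 F [-0.29 -0.34  0.19] w 0.0203
```

View pics/s9.png

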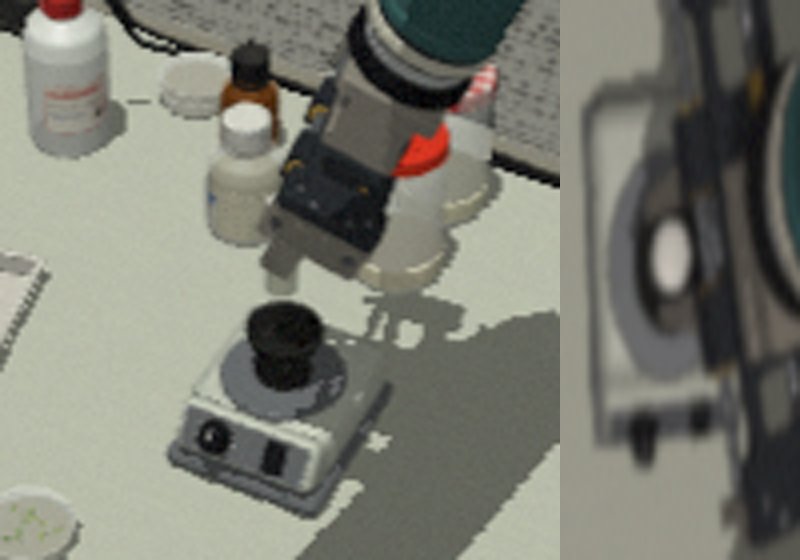

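```bash

python3 - <<'E'
from h import *
s,r=st()
print('grasp',s['ee_pos']-.019*r[:,2])
print('cap',onz('top',(277.6,196.7),.202),'foot',onz('side',(279.9,201.8),.130))
print(proj('side',[[.534,-.149,.130],[.534,-.149,.098]]))
g=s['ee_pos']-.019*r[:,2]
# tgt: foot 4mm above cup floor -> TCP z=.090+.028
tg=np.array([.5333,-.1493,0])+[0,0,.093+.028]; 
d=tg-[g[0],g[1],s['ee_pos'][2]]; print('to 7mm above floor',d, (r.T@d/.5).round(4))
print('1mm up',(r.T@[0,0,.001]/.5).round(5))
E
```

```text
grasp [ 0.53413151 -0.14755026  0.17621556]
cap [ 0.53263232 -0.14425741  0.202     ] foot [ 0.53364947 -0.14456704  0.13      ]
[[281.49102499 202.33201919]
 [281.12304769 211.44389765]]
to 7mm above floor [-0.00083151 -0.00174974 -0.03772823] [-0.0322 -0.0027  0.0683]
1mm up [ 7.80e-04  1.00e-05 -1.84e-03]
```

```bash

python3 -m pendant '[[0,-0.008,-0.002,0.003,0],[0,-0.018,-0.002,0.02,0],[0,-0.028,-0.002,0.043,0],[0,-0.037,-0.002,0.066,0],[0,-0.037,-0.002,0.066,0]]'
python3 - <<'E'
from h import *
s,r=show()
f=viewer.grab_frame('side');g=viewer.grab_frame('top')
cv2.imwrite('pics/s10.png',np.hstack([cv2.resize(f[160:240,240:320],None,fx=6,fy=6,interpolation=cv2.INTER_CUBIC),cv2.resize(g[165:225,255:305],None,fx=6,fy=8,interpolation=cv2.INTER_CUBIC)]))
E
```

```text
t: 21.55
ee_pos: [0.5302, -0.146, 0.1171]
tool_rot: [0.603, 0.772, 0.123, -0.159]
contact_force: [-0.5, 0.2, -0.3]
gripper_width: 0.0201
21.55 q [ 0.777  0.64  -0.525  1.731 -0.041  1.06   0.578] p [ 0.5302 -0.146   0.1171]
[[-0.223  0.97  -0.098]
 [ 0.892  0.243  0.381]
 [ 0.394 -0.002 -0.919]]
tilt 23.18 tilt az 104.4 jaw az 14.1 F [-0.47  0.15 -0.3 ] w 0.0201
```

View pics/s10.png

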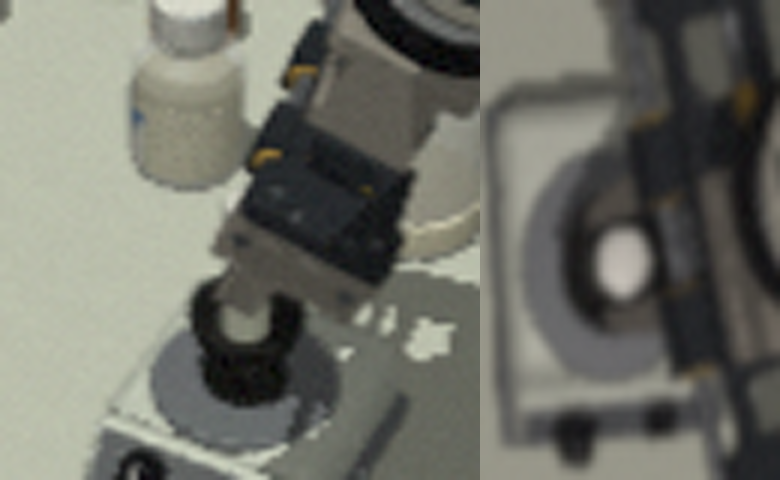

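```bash
cat >> h.py <<'E'
def avg(n=8):
    F=[];P=[];T=[]
    for i in range(n):
        viewer.grab_frame('side');s=sense();F.append(s['contact_force']);P.append(s['ee_pos']);T.append(s['t'])
    F=np.array(F);P=np.array(P);print(T[-1],'F',F.mean(0).round(2),'sd',F.std(0).round(2),'P',P.mean(0).round(5),'sd',P.std(0).round(5))
E
python3 -c "
from h import *
avg(8)"
python3 -m pendant '[[0,-0.0008,0,0.0018,0],[0,-0.0016,0,0.0037,0],[0,-0.0024,0,0.0055,0],[0,-0.0024,0,0.0055,0]]'
python3 -c "
from h import *
avg(6)"
```

```text
22.05 F [-0.08 -0.21 -0.09] sd [0.42 0.34 0.55] P [ 0.53245 -0.14667  0.12048] sd [0.00014 0.00016 0.00026]
t: 22.38
ee_pos: [0.5321, -0.1467, 0.117]
tool_rot: [0.603, 0.773, 0.123, -0.157]
contact_force: [0.1, -0.0, -0.4]
gripper_width: 0.0202
22.6833 F [-0.35 -0.42 -0.47] sd [0.56 0.35 0.65] P [ 0.53219 -0.14668  0.11718] sd [6.e-05 2.e-05 7.e-05]
```

```bash

python3 -m pendant '[[0,-0.0008,0,0.0018,0],[0,-0.0016,0,0.0037,0],[0,-0.0024,0,0.0055,0],[0,-0.0024,0,0.0055,0]]'
python3 -c "
from h import *
avg(6)"
python3 -m pendant '[[0,-0.0008,0,0.0018,0],[0,-0.0016,0,0.0037,0],[0,-0.0016,0,0.0037,0]]'
python3 -c "
from h import *
avg(6)"
```

```text
t: 23.02
ee_pos: [0.5322, -0.1467, 0.1141]
tool_rot: [0.603, 0.773, 0.123, -0.157]
contact_force: [1.3, -0.3, 0.3]
gripper_width: 0.0204
23.3167 F [ 0.17  0.12 -0.52] sd [0.19 0.41 0.24] P [ 0.53221 -0.14672  0.11418] sd [1.e-05 2.e-05 3.e-05]
t: 23.57
ee_pos: [0.5323, -0.1468, 0.1123]
tool_rot: [0.603, 0.773, 0.124, -0.157]
contact_force: [-1.0, -0.1, 3.3]
gripper_width: 0.0199
23.8667 F [-0.19 -0.54  2.73] sd [0.27 0.45 0.54] P [ 0.53232 -0.14677  0.11239] sd [1.e-05 1.e-05 3.e-05]
```

```bash

python3 -m pendant '[[0,-0.0008,0,0.0018,0],[0,-0.0016,0,0.0037,0],[0,-0.0024,0,0.0055,0],[0,-0.0032,0,0.0074,0],[0,-0.0041,0,0.0096,0],[0,-0.0041,0,0.0096,0]]'
python3 -c "
from h import *
avg(10);show()"
```

```text
t: 24.37
ee_pos: [0.5323, -0.1467, 0.1073]
tool_rot: [0.603, 0.773, 0.124, -0.157]
contact_force: [-0.9, -0.4, 7.2]
gripper_width: 0.02
24.8667 F [-1.36 -0.83  6.88] sd [0.47 0.28 0.41] P [ 0.53236 -0.14676  0.10747] sd [2.e-05 2.e-05 3.e-05]
24.8667 q [ 0.774  0.654 -0.521  1.734 -0.036  1.04   0.58 ] p [ 0.5324 -0.1467  0.1075]
[[-0.224  0.97  -0.093]
 [ 0.893  0.243  0.38 ]
 [ 0.391  0.002 -0.92 ]]
tilt 23.01 tilt az 103.8 jaw az 14.1 F [-1.48 -0.7   6.87] w 0.0201
```

```bash

for i in 1 2; do python3 -m pendant '[[0,0,0,0,0],[0,0,0,0,0],[0,0,0,0,0],[0,0,0,0,0],[0,0,0,0,0],[0,0,0,0,0],[0,0,0,0,0],[0,0,0,0,0],[0,0,0,0,0],[0,0,0,0,0]]' | tr '\n' ' '; done
python3 - <<'E'
from h import *
avg(10)
s,r=show()
f=viewer.grab_frame('side');g=viewer.grab_frame('top')
cv2.imwrite('pics/s11.png',np.hstack([cv2.resize(f[160:240,240:320],None,fx=6,fy=6,interpolation=cv2.INTER_CUBIC),cv2.resize(g[165:225,255:305],None,fx=6,fy=8,interpolation=cv2.INTER_CUBIC)]))
cv2.imwrite('pics/s12.png',f)
E
```

```text
t: 25.7 ee_pos: [0.5324, -0.1468, 0.1075] tool_rot: [0.603, 0.773, 0.124, -0.157] contact_force: [-1.4, -0.6, 7.0] gripper_width: 0.0203 t: 26.53 ee_pos: [0.5324, -0.1468, 0.1075] tool_rot: [0.603, 0.773, 0.124, -0.157] contact_force: [-1.2, -1.1, 6.7] gripper_width: 0.0202 27.0333 F [-1.52 -0.76  6.95] sd [0.36 0.43 0.31] P [ 0.53236 -0.14674  0.10749] sd [2.e-05 2.e-05 1.e-05]
27.0333 q [ 0.774  0.654 -0.521  1.734 -0.036  1.04   0.58 ] p [ 0.5324 -0.1467  0.1075]
[[-0.224  0.97  -0.093]
 [ 0.893  0.243  0.38 ]
 [ 0.391  0.002 -0.92 ]]
tilt 23.01 tilt az 103.8 jaw az 14.1 F [-1.41 -0.8   6.68] w 0.0202
```

View pics/s11.png

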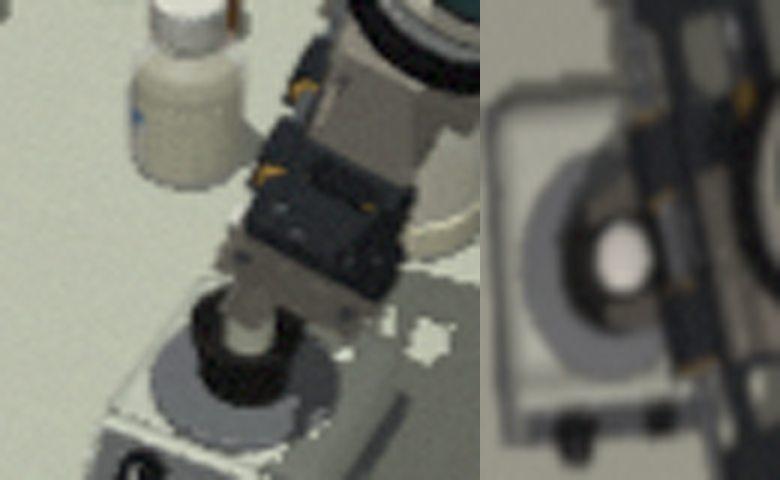

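View pics/s12.png

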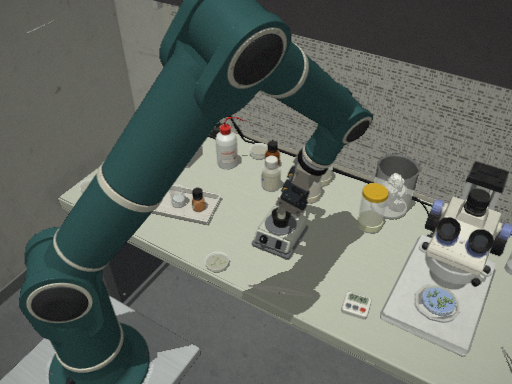

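```bash

for i in 1; do python3 -m pendant '[[0,-0.0002,0,0.0005,0],[0,-0.0002,0,0.0005,0],[0,-0.0002,0,0.0005,0],[0,-0.0002,0,0.0005,0],[0,-0.0002,0,0.0005,0],[0,-0.0002,0,0.0005,0],[0,-0.0002,0,0.0005,0],[0,-0.0002,0,0.0005,0],[0,-0.0002,0,0.0005,0],[0,-0.0002,0,0.0005,0]]'; done
for i in 1 2 3; do python3 -m pendant '[[0,0,0,0,0],[0,0,0,0,0],[0,0,0,0,0],[0,0,0,0,0],[0,0,0,0,0],[0,0,0,0,0],[0,0,0,0,0],[0,0,0,0,0],[0,0,0,0,0],[0,0,0,0,0]]' | tr '\n' ' '; done
python3 - <<'E'
from h import *
avg(16)
E
```

```text
t: 27.97
ee_pos: [0.5324, -0.1467, 0.1073]
tool_rot: [0.603, 0.773, 0.124, -0.157]
contact_force: [-1.7, -0.3, 8.1]
gripper_width: 0.0202
t: 28.8 ee_pos: [0.5324, -0.1467, 0.1073] tool_rot: [0.603, 0.773, 0.124, -0.157] contact_force: [-3.1, -1.0, 7.6] gripper_width: 0.0204 t: 29.63 ee_pos: [0.5324, -0.1468, 0.1073] tool_rot: [0.603, 0.773, 0.124, -0.157] contact_force: [-1.2, -1.4, 7.3] gripper_width: 0.0199 t: 30.47 ee_pos: [0.5324, -0.1467, 0.1073] tool_rot: [0.603, 0.773, 0.124, -0.157] contact_force: [-2.0, -1.9, 6.9] gripper_width: 0.0201 31.2667 F [-1.63 -0.96  7.4 ] sd [0.53 0.57 0.55] P [ 0.53236 -0.14674  0.10726] sd [1.e-05 2.e-05 1.e-05]
```

```bash
python3 -c "
from station import sign_off
print(sign_off())"
```

```text
the job is handed in; nothing more can be done
None
```

The job is handed in at 31.3 s of the 58 s allowed, with the vial still gripped at 25 N and pressing the mixer cup about 6 mm down.

- **Tipping:** The moves can only turn the gripper about its own axis, so I first leaned it 23° by pushing the arm against its near reach limits. I gripped the upright vial in that lean, lifted it clear, and turned the wrist about 160° and back, twice. By calculation from the measured tool tilt, each tip reached about 45°. Pictures confirmed the first tip and the first return to upright. I checked the second pair only from the tool's measured pose.
- **Pressing:** The last average was 7.4 N upward against the 7.4 N expected at 6 mm. Correcting for the sensor's small offset gives about 7.6 N, or roughly 6.2 mm. Travel since first contact also gives about 6 mm. It had been above 5 mm since about t = 24.4 s and at the final depth since about 27.5 s. The cup's depth itself could not be seen directly.

**What went wrong or disagreed:**
- **Contact while leaning:** In free space the gripper touched what was probably the arm's own shoulder. The one reading taken then showed about 20 N in total; the peak is unknown. I backed off at once.
- **Force on closing:** About 9 N of upward force showed as the fingers closed on the vial in the tray. It was gone after the lift.
- **Side force:** About 2 N of sideways force remains in the cup.

In the last picture the bottles and beaker, the dish and the timer stand as before. The forceps were hidden by the arm and its shadow, so I could not confirm them; no move went near them.

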